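# Fit the tube carousel on the shaker's bayonet collar and clamp it

### The arm

A 6-joint arm with a two-finger parallel gripper is mounted at the origin on a cart in front of the work surface, level with it; the furniture and walls round the work are solid. World frame = base frame: x ahead of the robot, y to its left, z up, the work surface at z = 0. Lengths are in m, angles in rad, forces in N, time in s.
With the tool pointing down it reaches from about 0.275 to 0.875 m from the base axis. Payload 12.5 kg.
Tool frame: the origin (TCP) lies at the very end of the fingers, on their centre line; the grasp point (between the pads) lies 19 mm behind it; x points along the fingers, y is the direction in which the jaws open and shut, and the axes are right-handed (so a half turn about x gives the same grasp; the last joint's range is limited). The gripper opens to 85 mm and grips with 20 to 120 N. Pads are 22 mm wide; open, the fingers measure 114 mm over their backs; the gripper's body (76 mm by 85 mm) begins 54 mm behind the grasp point. The pads swing forward as they close: fully open they stand 13 mm farther back than shut.
Start: joints at [1.256, 0.351, 1.652, -0, 1.139, -0.085], TCP at [0.125, 0.536, 0.231] pointing down, gripper open.
Joint ranges: [-2.75, 2.75], [-0.79, 2.1], [0.01, 2.65], [-1.57, 4.71], [0.07, 3.14], [-2.87, 2.87]. Speed limits (rad/s): [2.22, 2.22, 2.79, 3.14, 3.14, 3.14].

### API

Orientations are given as a 3x3 rotation matrix whose columns are the frame's x, y, z axes.
In Python, from bench import manip gives the robot as it stands. Calls block until the motion is done:
- manip.move_ptp(position, orientation): joint-space move of the TCP to a pose.
- manip.move_l(position, attitude=None, max_speed=0.15): straight line of the TCP; attitude=None keeps the orientation; max_speed is the mean speed in m/s.
- manip.move_j(angles): joint-space move.
- manip.set_gripper(opening, effort=None): opening from 0.0 (shut) to 1.0 (fully open); effort is the grip in N (None keeps the last); returns when the fingers have stopped.
- manip.dwell(seconds).
- manip.inverse_kinematics(position, orientation): joint angles nearest the present ones, or None.
- manip.grab_frame(name): name is "scene" or "top" or "wrist"; returns (picture, depth): 480x640x3 uint8, red, green, blue; 480x640 float32, m along the optical axis (not along the pixel's ray), 0 where there is no reading.
- manip.get_calibration(name): a dict with "camera_matrix" (3x3 intrinsics, pixels), "k1" (the pictures are not rectified: a ray, as slopes to the right and down, at radius r is drawn at 1 + k1 r^2 times it, then the intrinsics apply), "R" (3x3) and "t" (3): a world point X has camera coordinates R X + t. Camera axes: x right, y down, z forward; pixel columns grow to the right and rows downward; lengths in m; the calibration is good to about 2 mm. A picture is of the moment at which its call begins: read the wrist's pose just before it. get_calibration takes no time and is no camera call; for the wrist camera it gives the pose at the moment of the call.
A pose or a line that the arm cannot do raises manip.Unreachable and nothing moves.
- manip.sign_off(): hands the job in, once; it reports no verdict.
Trained networks look in the newest picture that a camera, given by its name, has taken for a name from the list of things; names that differ only in an ending like _2 or _b are one class to them, and where a whole thing is asked for, a point or a joint stands for the part that bears it (a point fixed in the world has none). Each returns a list of dicts, best first, with "confidence" (0 to 1); they miss things now and then, are a little off and sometimes report something else, mostly with a low value. They report only what shows in the picture. A call takes as long as a camera call.
- manip.look_for(camera, name): "at" ([x, y, z] in m, in world coordinates, good to about 4 mm: the middle of the surface that is visible of it).
Readings, each from a call of its own:
- manip.current_time(): time.
- manip.current_qpos(): joint angles.
- manip.current_joint_vel(): joint speeds.
- manip.current_joint_torque(): joint torques, N m.
- manip.current_ee_pos(): TCP position.
- manip.current_tcp_rot(): TCP orientation.
- manip.current_force(): force on the tool from outside, world axes, zero at the start.
- manip.current_ft_torque(): the same for the moment, N m.
- manip.current_grip_width(): opening from 0.0 (shut) to 1.0 (fully open).
Only numpy, scipy, OpenCV 4.12 (cv2) and the standard library are available. Lean on these libraries where they do the work, as an engineer would, in place of code of your own. Each camera call takes 0.05 s, during which the arm holds its last target. There are 200 camera calls.

### The job

Hang the round tube carousel on the shaker: lower its two steel lugs into the open slots of the collar, twist it clockwise (seen from above) by its blue handle until the lugs drop into the locking notches and it sits fully home, then swing the red-tipped clamp lever shut over its rim so that the shaking cannot lift it out. Keep the carousel upright, and leave the tube rack and the spirit bottle where they stand.

Things in the scene. Friction and masses are not known exactly. Their poses are not given: they have to be found in the camera images.
- shaker: Bench shaker, fixed. White housing 212 x 222 mm, control panel on its -x side down to 136 mm from the origin; on it an aluminium platform 214 x 214 mm, top 60 mm above the worktop. Origin: at worktop height on the vertical axis of the collar; x from panel to back, y left as seen from the panel, z up. Nothing on it is sprung.
- collar_rim (a point): Centre of the rim of the bayonet collar: an aluminium ring standing on the platform, 66 mm inside, 78 mm outside, 40 mm high (rim 100 mm above the worktop), axes as the shaker's. Two J-shaped slots, half a turn apart, go right through its wall.
- entry_slot (a point): Mouth, at the rim, of one entry slot (the other is opposite), 60 deg counter-clockwise from the shaker's +x seen from above; white lines on the platform mark both. 15 mm wide, mouth flared to 21 mm; it goes down 25 mm to a level ledge. From there a track 13.5 mm high under a roof runs 60 deg clockwise to a stop.
- lock_notch (a point): Floor of one locking notch (the other is opposite), on the shaker's +x, -x; green lines on the platform mark them. It lies at the end of the track, against the stop, 13 mm wide, 8 mm lower than the ledge. A lug in it cannot turn, and one under the roof cannot be lifted out.
- carousel_grip (a point): Tube carousel, loose, about 0.42 kg, rigid: centre of its blue handle bar, 72 mm long along its x, 18 mm wide (y), 28 mm high. 110 mm above the carousel's foot, 179 mm above the worktop with the lugs on the ledge, 172 mm fully home (shoulder on the collar's rim, bar along the shaker's x): it sinks those 7 mm by its own weight. It starts upright on the worktop. A half turn makes no difference.
- carousel_disc (a point): Centre of the top of the carousel's white disc (160 mm across, 8 mm thick), 54 mm above its foot. Eight closed tubes stand in it 58 mm from the axis: caps to 77 mm, tips down to 8 mm above the foot. A slim stem carries the handle. Under the disc a shoulder 86 mm across, its underside 38 mm above the foot, then a spigot of 62.4 mm, chamfered at the foot.
- carousel_lug (a point): Outer end of one of the carousel's two steel lugs, round pins 10 mm thick that stick out of the spigot along the carousel's +x and -x, so under the ends of the handle bar, to 44 mm from the axis; their centre line is 11 mm above the foot. Green ticks on the disc's edge stand above them.
- clamp_lever (a joint): Clamp lever, rad: 0 shut (level, pointing to the shaker's +y along its front, in its keeper), growing as it swings up and over towards -y; it starts open at 1.8 to 2.15, past upright. A stiff hinge: it stays where left, about 1.5 N at the grip moves it. Shut, its nose, 60 mm from the hinge, lies on the carousel's disc; it cannot shut over one that sits high.
- lever_hinge (a point): Hinge point of the clamp lever, on a grey block at the front of the platform: at (-98, -60, 128) mm in the shaker's frame; the axis is the shaker's x. The open lever reaches up to 275 mm above the worktop: carry the carousel behind or over it.
- lever_grip (a point): Centre of the lever's red end grip, 16 x 16 mm thick, 40 mm long along the lever, 126 mm from the hinge axis. Its x is the hinge axis, its y points along the lever, away from the hinge. Shut, it is at (-98, 66, 128) mm in the shaker's frame.
- tube_rack_3: Brown-grey plastic tube rack with two capped tubes, 136 x 69 x 86 mm, loose, not to be moved. Origin: centre of its underside. It and the carousel stand one on each side of the shaker, either way round. Two microscopes, 350 mm high, stand close behind the left place (from 640 mm ahead of the robot).
- alcohol: White spirit bottle with a blue cap, 52 mm thick, 134 mm high, loose, behind the shaker, not to be moved. Origin: centre of its underside.

How it is judged:
On the way, in this order (a step that is already met when the one before it is completed fails the run):
1. the carousel hangs in the collar, its lugs down the entry slots (horizontal distance between carousel_grip and shaker below 0.012 m and z of carousel_grip in the frame of shaker below 0.186 m).
2. it is twisted until the lugs have dropped into the locking notches, and sits home (horizontal distance between carousel_grip and shaker below 0.008 m and z of carousel_grip in the frame of shaker below 0.175 m and angle between the x axis of carousel_grip and the x axis of shaker, either way round below 0.12 rad), for 0.1 s.
At the end, for the whole second after the job is handed in: The carousel sits home on the collar (handle centre over the collar's axis within 8 mm and no more than 3 mm higher than fully home, tilted less than 0.05 rad), turned to the locked position within 0.12 rad, and the clamp lever is shut to within 0.06 rad (all of step 2 and angle between carousel_grip's own z axis and vertical below 0.05 rad and value of joint clamp_lever below 0.06 rad); the robot touches nothing.
It fails at once if the carousel is tipped over (more than 0.5 rad) (angle between carousel_grip's own z axis and vertical above 0.5 rad).
It fails at once if the tube rack is shifted by more than 30 mm or tipped (distance of tube_rack_3 from where it was at the start of the episode above 0.03 m or angle between tube_rack_3's own z axis and vertical above 0.4 rad).
It fails at once if the spirit bottle is shifted by more than 30 mm or tipped (distance of alcohol from where it was at the start of the episode above 0.03 m or angle between alcohol's own z axis and vertical above 0.4 rad).
It also fails if it takes over 69 s, if anything falls off the work surface, if the arm or the gripper's body presses on something with over 40 N, if the wrist force passes 120 N, or if a joint passes its speed limit or range.

## Working session

There is one attempt and no reset: what is moved stays moved. The work goes in short steps, each a Python script; the robot and the scene stay as the last script left them, time stands still between calls to the robot, and variables do not carry over. Pictures are saved under pics/ and viewed, about 8 in all and at most 12, crops included, and the job is handed in when it is done.

```bash
mkdir -p pics; ls; cat > h.py <<'E'
import numpy as np, cv2
from bench import manip as m
def save(name,fn):
    im,d=m.grab_frame(name); cv2.imwrite('pics/'+fn,im[:,:,::-1]); np.save('pics/'+fn[:-4]+'.npy',d); return im,d
def unproj(cal,u,v,z):
    K=np.array(cal['camera_matrix']);k=cal['k1']
    p=np.array([(u-K[0,2])/K[0,0],(v-K[1,2])/K[1,1]]);q=p.copy()
    for _ in range(10): q=p/(1+k*(q@q))
    return np.array(cal['R']).T@(np.array([q[0]*z,q[1]*z,z])-np.array(cal['t']))
def ray(cal,u,v):
    a=unproj(cal,u,v,0.);b=unproj(cal,u,v,1.);return a,b-a
def atz(cal,u,v,Z):
    a,d=ray(cal,u,v);return a+d*(Z-a[2])/d[2]
def proj(cal,X):
    c=np.array(cal['R'])@np.asarray(X)+np.array(cal['t']);s=c[:2]/c[2];s=s*(1+cal['k1']*(s@s));K=np.array(cal['camera_matrix'])
    return np.array([K[0,0]*s[0]+K[0,2],K[1,1]*s[1]+K[1,2]])
def down(a): # tool pointing down, jaw (y) axis at world angle a
    y=np.array([np.cos(a),np.sin(a),0]);x=np.array([0,0,-1.]);return np.column_stack([x,y,np.cross(x,y)])
E
python3 - <<'E'
from h import *
np.set_printoptions(precision=4,suppress=True)
for c in ('scene','top'):
    save(c,c+'0.png'); k=m.get_calibration(c); print(c,k['camera_matrix'][0],k['k1'],'cam at',-np.array(k['R']).T@k['t'])
    for n in ['shaker','collar_rim','entry_slot','lock_notch','carousel_grip','carousel_disc','carousel_lug','clamp_lever','lever_hinge','lever_grip','tube_rack_3','alcohol']:
        try:
            r=m.look_for(c,n); print(n,[(np.round(x['at'],3).tolist(),round(x['confidence'],2)) for x in r[:3]])
        except Exception as e: print(n,e)
print(m.current_time(),m.current_force())
E
```

```text
pics
scene [470.7797   0.     326.7552] -0.028289387864567635 cam at [ 0.1649 -0.5337  0.9939]
shaker []
collar_rim []
entry_slot [([0.529, 0.009, 0.058], 0.86)]
lock_notch [([0.531, 0.015, 0.061], 0.67), ([0.485, -0.394, 0.052], 0.24)]
carousel_grip [([0.485, -0.395, 0.05], 0.9)]
carousel_disc [([0.479, -0.398, 0.058], 0.66)]
carousel_lug [([0.484, -0.394, 0.056], 0.69), ([0.53, 0.018, 0.061], 0.33)]
clamp_lever [([0.439, -0.053, 0.224], 0.43)]
lever_hinge [([0.53, 0.012, 0.06], 0.69)]
lever_grip [([0.44, -0.046, 0.219], 0.43)]
tube_rack_3 [([0.471, 0.354, 0.034], 0.89)]
alcohol [([0.792, 0.004, 0.081], 0.76), ([0.526, 0.013, 0.058], 0.34)]
top [615.1101   0.     318.2657] 0.04087299783772767 cam at [0.4275 0.0093 1.58  ]
shaker [([0.545, 0.047, 0.061], 0.86)]
collar_rim [([0.539, 0.046, 0.062], 0.76)]
entry_slot []
lock_notch [([0.542, 0.046, 0.056], 0.81)]
carousel_grip [([0.491, -0.378, 0.055], 0.72)]
carousel_disc [([0.497, -0.381, 0.052], 0.59)]
carousel_lug [([0.493, -0.377, 0.053], 0.76)]
clamp_lever [([0.45, -0.032, 0.193], 0.86), ([0.49, -0.381, 0.057], 0.43)]
lever_hinge [([0.537, 0.046, 0.062], 0.82)]
lever_grip [([0.448, -0.03, 0.189], 0.74), ([0.47, 0.369, 0.06], 0.4)]
tube_rack_3 [([0.468, 0.372, 0.064], 0.67)]
alcohol [([0.794, 0.016, 0.085], 0.74)]
1.3 [-0.1693 -0.3288  1.0531]
```

View pics/top0.png

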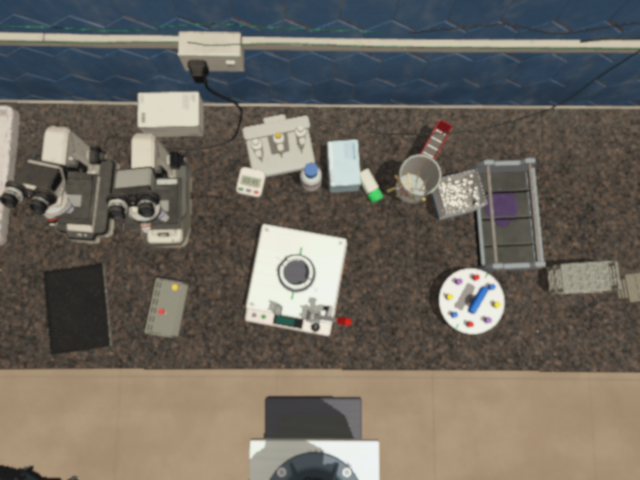

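View pics/scene0.png

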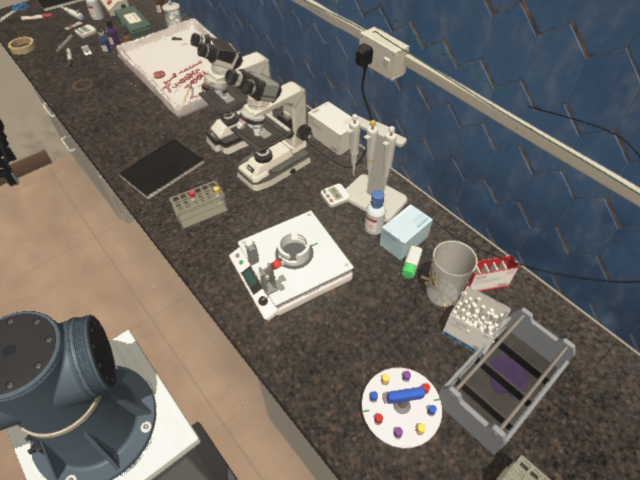

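The top view shows the carousel standing on the right, with its blue handle at about (480,299). The collar is at (296,272), with the red lever tip at (345,321), and the rack is at (166,308) on the left. The scene view agrees. Next I'll measure coarsely in the top picture, plan the wrist angles and take close wrist views.

```bash
python3 - <<'E'
from h import *
np.set_printoptions(precision=3,suppress=True)
im=cv2.imread('pics/top0.png');cal=m.get_calibration('top')
h=cv2.cvtColor(im,cv2.COLOR_BGR2HSV)
mk=cv2.inRange(h,(100,150,80),(125,255,255));mk[:, :435]=0;mk[:,510:]=0;mk[:265]=0;mk[335:]=0
n,l,s,c=cv2.connectedComponentsWithStats(mk);i=1+s[1:,4].argmax();ys,xs=np.where(l==i)
P=np.array([atz(cal,x,y,.124)[:2] for x,y in zip(xs,ys)]);w,v=np.linalg.eigh(np.cov(P.T));b=np.degrees(np.arctan2(v[1,1],v[0,1]))
r=cv2.minAreaRect(P.astype(np.float32));print(s[i],'centre',P.mean(0),r,'bar deg',b)
g=P.mean(0)
for base in [(*g,.38),(.53,.045,.38),(.53,.045,.2)]:
  for a in range(-180,180,30):
    q=m.inverse_kinematics(base,down(np.radians(a)));print(base[2],a,None if q is None else np.array(q))
E
```

```text
[470 288  18  24 158] centre [ 0.493 -0.383] ((0.49435150623321533, -0.38337722420692444), (0.015346461907029152, 0.0670870989561081), 55.12531280517578) bar deg 146.6321591329087
0.38 -180 [-0.735  0.395  1.229 -0.     1.518  2.407]
0.38 -150 [-0.735  0.395  1.229 -0.     1.518  1.883]
0.38 -120 [-0.735  0.395  1.229 -0.     1.518  1.359]
0.38 -90 [-0.735  0.395  1.229 -0.     1.518  0.836]
0.38 -60 [-0.735  0.395  1.229  0.     1.518  0.312]
0.38 -30 [-0.735  0.395  1.229 -0.     1.518 -0.211]
0.38 0 [-0.735  0.395  1.229 -0.     1.518 -0.735]
0.38 30 [-0.735  0.395  1.229 -0.     1.518 -1.259]
0.38 60 [-0.735  0.395  1.229 -0.     1.518 -1.782]
0.38 90 [-0.735  0.395  1.229 -0.     1.518 -2.306]
0.38 120 [-0.735  0.395  1.229 -0.     1.518 -2.829]
0.38 150 None
0.38 -180 None
0.38 -150 [-0.003  0.206  1.48  -0.     1.455  2.615]
0.38 -120 [-0.003  0.206  1.48  -0.     1.455  2.092]
0.38 -90 [-0.003  0.206  1.48  -0.     1.455  1.568]
0.38 -60 [-0.003  0.206  1.48  -0.     1.455  1.044]
0.38 -30 [-0.003  0.206  1.48  -0.     1.455  0.521]
0.38 0 [-0.003  0.206  1.48  -0.     1.455 
[... 152 characters left out ...]
455 -1.574]
0.38 120 [-0.003  0.206  1.48  -0.     1.455 -2.097]
0.38 150 [-0.003  0.206  1.48  -0.     1.455 -2.621]
0.2 -180 None
0.2 -150 [-0.003  0.354  1.732 -0.     1.056  2.615]
0.2 -120 [-0.003  0.354  1.732 -0.     1.056  2.092]
0.2 -90 [-0.003  0.354  1.732 -0.     1.056  1.568]
0.2 -60 [-0.003  0.354  1.732 -0.     1.056  1.044]
0.2 -30 [-0.003  0.354  1.732 -0.     1.056  0.521]
0.2 0 [-0.003  0.354  1.732 -0.     1.056 -0.003]
0.2 30 [-0.003  0.354  1.732 -0.     1.056 -0.526]
0.2 60 [-0.003  0.354  1.732 -0.     1.056 -1.05 ]
0.2 90 [-0.003  0.354  1.732 -0.     1.056 -1.574]
0.2 120 [-0.003  0.354  1.732 -0.     1.056 -2.097]
0.2 150 [-0.003  0.354  1.732 -0.     1.056 -2.621]
```

```bash
python3 - <<'E'
from h import *
np.set_printoptions(precision=3,suppress=True)
def calw(fn):
    k=m.get_calibration('wrist');np.save('pics/'+fn,k,allow_pickle=True);return k
k=calw('tmp.npy');T=m.current_ee_pos();R=np.array(m.current_tcp_rot())
c=-np.array(k['R']).T@k['t'];print('cam in tool',R.T@(c-T),'fwd in tool',R.T@np.array(k['R'])[2],k['camera_matrix'][0])
off=R.T@(c-T)
# place camera over shaker centre estimate
D=down(np.radians(-90));
for i,(cx,cy) in enumerate([(.53,.04),(.50,-.04)]):
    p=np.array([cx,cy,0])-D@off; p[2]=.40
    m.move_ptp(p,D); k=calw(f'ws{i}_cal.npy'); save('wrist',f'ws{i}.png'); print(m.current_ee_pos(),m.current_time())
    for n in ['collar_rim','lever_grip','lever_hinge','shaker']:
        r=m.look_for('wrist',n); print(n,[(np.round(x['at'],3).tolist(),round(x['confidence'],2)) for x in r[:2]])
E
```

```text
cam in tool [-0.143 -0.001 -0.074] fwd in tool [0.956 0.    0.292] [377.616   0.    319.182]
[0.456 0.039 0.4  ] 3.5667
collar_rim [([0.548, 0.04, 0.06], 0.68)]
lever_grip [([0.444, -0.034, 0.191], 0.83)]
lever_hinge [([0.55, 0.041, 0.057], 0.98)]
shaker [([0.549, 0.041, 0.061], 0.97)]
[ 0.426 -0.041  0.4  ] 4.25
collar_rim [([0.537, 0.039, 0.06], 0.76)]
lever_grip [([0.448, -0.035, 0.192], 0.69)]
lever_hinge [([0.54, 0.036, 0.061], 0.72)]
shaker [([0.54, 0.038, 0.062], 0.57)]
```

View pics/ws0.png

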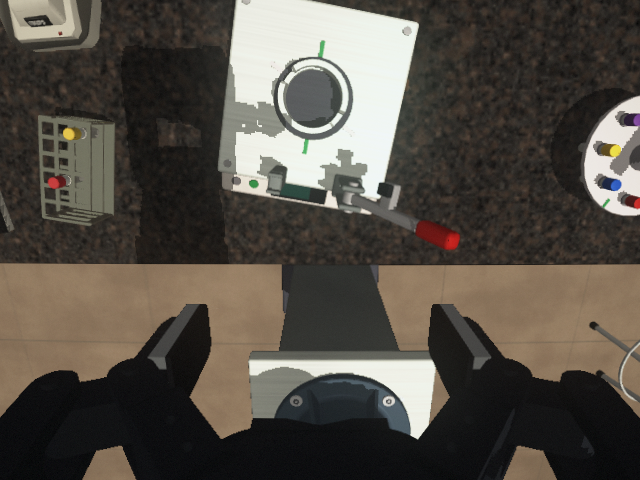

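The first wrist view shows the collar at (313,97), its green marks at (322,47) and (305,146), and the red lever grip at (438,234). Now I'll extract the shaker pose and take two views of the carousel.

```bash
cat >> h.py <<'E'
def tri(rays):
    A=np.zeros((3,3));b=np.zeros(3)
    for a,d in rays:
        d=d/np.linalg.norm(d);M=np.eye(3)-np.outer(d,d);A+=M;b+=M@a
    X=np.linalg.solve(A,b);return X,[np.linalg.norm((np.eye(3)-np.outer(d/np.linalg.norm(d),d/np.linalg.norm(d)))@(X-a)) for a,d in rays]
def cloud(cal,d,step=1):
    ys,xs=np.where(d>0);K=np.array(cal['camera_matrix'])
    pts=np.stack([xs,ys],-1).astype(np.float32)[:,None]
    q=cv2.undistortPoints(pts,K,np.array([cal['k1'],0,0,0.]))[:,0] ;z=d[ys,xs]
    return xs,ys,(np.c_[q*z[:,None],z]-np.array(cal['t']))@np.array(cal['R'])
def blobs(im,lo,hi,amin=15):
    mk=cv2.inRange(cv2.cvtColor(im,cv2.COLOR_BGR2HSV),lo,hi);n,l,s,c=cv2.connectedComponentsWithStats(mk)
    return [(c[i],s[i],l==i) for i in range(1,n) if s[i,4]>=amin]
def fitc(P):
    A=np.c_[2*P,np.ones(len(P))];x=np.linalg.lstsq(A,(P**2).sum(1),rcond=None)[0];return x[:2],np.sqrt(x[2]+x[:2]@x[:2])
E
python3 - <<'E'
from h import *
np.set_printoptions(precision=4,suppress=True)
D=down(np.radians(-123.4)); g=np.array([.494,-.383])
zt=D[:,2];lat=D[:,1]
for i,s in enumerate([.04,-.04]):
    p=np.r_[g,.34]-zt*.045+lat*s
    m.move_ptp(p,D); np.save(f'pics/wc{i}_cal.npy',m.get_calibration('wrist'),allow_pickle=True); save('wrist',f'wc{i}.png'); print(m.current_time())
    for n in ['carousel_grip','carousel_disc']:
        r=m.look_for('wrist',n); print(n,[(np.round(x['at'],3).tolist(),round(x['confidence'],2)) for x in r[:2]])
G=[]
for i in (0,1):
    im=cv2.imread(f'pics/ws{i}.png');d=np.load(f'pics/ws{i}.npy');cal=np.load(f'pics/ws{i}_cal.npy',allow_pickle=True).item()
    bl=blobs(im,(45,120,60),(75,255,255))
    for c,s,_ in bl: print(i,'green',c,s,atz(cal,*c,.06))
    for c,s,_ in blobs(im,(0,180,90),(6,255,255))+blobs(im,(174,180,90),(180,255,255)): print(i,'red',c,s)
    xs,ys,X=cloud(cal,d)
    k=(abs(X[:,0]-.54)<.06)&(abs(X[:,1]-.043)<.06)&(abs(X[:,2]-.1)<.006);Q=X[k]
    c,r=fitc(Q[:,:2])
    for _ in range(5):
        e=np.hypot(*(Q[:,:2]-c).T); kk=abs(e-.036)<.006; c,r=fitc(Q[kk,:2])
    print('rim n',kk.sum(),'c',c,'r',r,'z',np.median(Q[:,2]))
    k=(abs(X[:,2]-.06)<.006)&(abs(X[:,0]-.54)<.13)&(abs(X[:,1]-.04)<.13)
    rr=cv2.minAreaRect(X[k][:,:2].astype(np.float32));print('platform',rr,np.median(X[k][:,2]))
E
```

```text
6.025
carousel_grip [([0.5, -0.394, 0.052], 0.58)]
carousel_disc [([0.499, -0.394, 0.053], 0.91)]
6.5917
carousel_grip [([0.504, -0.391, 0.054], 0.55)]
carousel_disc [([0.502, -0.388, 0.058], 0.62)]
0 green [321.125  48.775] [319  42   5  15  40] [0.6142 0.0365 0.06  ]
0 green [305.1818 145.8182] [303 140   5  13  33] [0.5024 0.0562 0.06  ]
0 green [253.234  183.2979] [250 180   8   8  47] [0.4555 0.1235 0.06  ]
0 red [ 59.04 183.32] [ 56 179   8   8  25]
0 red [636.8077 202.8846] [634 198   6  10  52]
0 red [437.8121 235.977 ] [416 222  44  28 697]
rim n 1053 c [0.5579 0.046 ] r 0.03604573701954533 z 0.10038649449195518
platform ((0.5577934384346008, 0.04640480875968933), (0.2152966558933258, 0.21478798985481262), 80.05630493164062) 0.060689937848907645
1 green [250.7547  21.2264] [249  14   5  16  53] [0.6147 0.0364 0.06  ]
1 green [625.4167  80.6667] [622  76   8  10  24] [ 0.5546 -0.421   0.06  ]
1 green [238.8667 124.8667] [238 122   3   7  15] [0.4984 0.0567 0.06  ]
1 green [190.6111 160.4444] [189 159   5   5  18] [0.4555 0.1209 0.06  ]
1 red [615.25    82.6339] [610  77  12  12 112]
1 red [584.2473 178.129 ] [579 173  11  11  93]
1 red [343.3116 200.5927] [324 187  39  27 658]
rim n 1191 c [0.5577 0.0458] r 0.03604852981283852 z 0.10043798599458806
platform ((0.5537096261978149, 0.04677467793226242), (0.21473249793052673, 0.20600448548793793), 80.04498291015625) 0.06074954547961209
```

View pics/wc0.png

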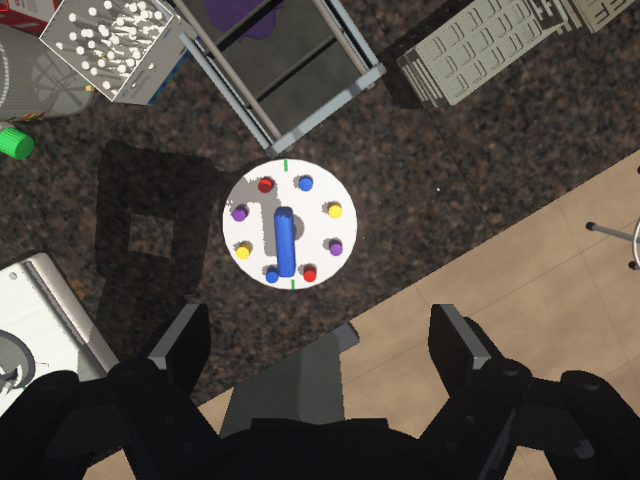

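The wrist view shows the handle running from about (284,210) to (287,275), and the green ticks at (286,165) and (293,284). The shaker is consistent across both views: axis at (0.5578, 0.046), yaw about -10°. Now the carousel pose and the lever.

```bash
python3 - <<'E'
from h import *
np.set_printoptions(precision=4,suppress=True)
R=[];RR=[]
for i in (0,1):
    im=cv2.imread(f'pics/wc{i}.png');d=np.load(f'pics/wc{i}.npy');cal=np.load(f'pics/wc{i}_cal.npy',allow_pickle=True).item()
    xs,ys,X=cloud(cal,d); near=np.hypot(X[:,0]-.497,X[:,1]+.387)<.1
    for c,s,_ in blobs(im,(45,120,60),(75,255,255),6): print(i,'green',c,s[4],atz(cal,*c,.054))
    b=max(blobs(im,(100,150,60),(125,255,255)),key=lambda t:t[1][4]);mk=b[2][ys,xs]
    hgt=np.percentile(X[mk][:,2],[5,50,95]);T=X[mk&(X[:,2]>.119)]
    rr=cv2.minAreaRect(T[:,:2].astype(np.float32));print('bar z',hgt,'top rect',rr,len(T),T[:,:2].mean(0))
    R.append(ray(cal,*b[0]))
    k=near&(abs(X[:,2]-.054)<.004);Q=X[k][:,:2]
    (cx,cy),r=cv2.minEnclosingCircle(Q.astype(np.float32));
    # edge: farthest points per angle
    c=np.array([cx,cy])
    for _ in range(4):
        a=np.degrees(np.arctan2(*(Q-c).T[::-1]))//6;rad=np.hypot(*(Q-c).T)
        E=np.array([Q[a==j][rad[a==j].argmax()] for j in np.unique(a)]);e=np.hypot(*(E-c).T);E=E[abs(e-np.median(e))<.003];c,rf=fitc(E)
    print('disc',c,rf,len(E),'z',np.median(X[k][:,2]))
print('bar tri',tri(R))
L=[]
for i in (0,1):
    im=cv2.imread(f'pics/ws{i}.png');d=np.load(f'pics/ws{i}.npy');cal=np.load(f'pics/ws{i}_cal.npy',allow_pickle=True).item()
    b=[t for t in blobs(im,(0,150,60),(6,255,255)) +blobs(im,(174,150,60),(180,255,255)) if t[1][4]>300]
    b=max(b,key=lambda t:t[1][4]);L.append(ray(cal,*b[0]));xs,ys,X=cloud(cal,d);Z=X[b[2][ys,xs]];print('red',np.median(Z,0),np.percentile(Z,[3,97],axis=0))
X=tri(L);y=np.radians(-10);S=np.array([[np.cos(y),np.sin(y),0],[-np.sin(y),np.cos(y),0],[0,0,1]])
x=S@(X[0]-[.5578,.046,0]);print('red tri',X,'shaker frame',x,'angle',np.arctan2(x[2]-.128,x[1]+.06),np.hypot(x[2]-.128,x[1]+.06))
# top-cam check of shaker & bar
im=cv2.imread('pics/top0.png');cal=m.get_calibration('top')
for c,s,_ in blobs(im,(45,100,60),(80,255,255),4): print('top green',c,s[4],atz(cal,*c,.06))
E
```

```text
0 green [ 15.4909 143.1503] 825 [ 0.7492 -0.1812  0.054 ]
0 green [285.3478 164.913 ] 23 [ 0.5555 -0.4251  0.054 ]
0 green [292.4706 284.2353] 17 [ 0.4307 -0.3489  0.054 ]
0 green [ 23.5714 387.7143] 7 [0.5078 0.0649 0.054 ]
bar z [0.0776 0.124  0.1255] top rect ((0.4925026595592499, -0.38750195503234863), (0.01668143831193447, 0.06551803648471832), 58.181541442871094) 965 [ 0.4925 -0.3875]
disc [ 0.4933 -0.3878] 0.0792743314621887 58 z 0.05464552307166683
1 green [ 75.3467 141.5243] 845 [ 0.7533 -0.175   0.054 ]
1 green [356.5 165.5] 20 [ 0.5549 -0.4246  0.054 ]
1 green [357.4706 284.2353] 17 [ 0.4305 -0.3493  0.054 ]
1 green [ 31.7429 326.1714] 35 [0.6142 0.0445 0.054 ]
bar z [0.1226 0.1242 0.1257] top rect ((0.4940141439437866, -0.38764819502830505), (0.015499066561460495, 0.06820278614759445), 58.77642822265625) 970 [ 0.4943 -0.388 ]
disc [ 0.4935 -0.3873] 0.079031055339653 57 z 0.054619954200029686
bar tri (array([ 0.4941, -0.3874,  0.1295]), [np.float64(0.0024355328900323883), np.float64(0.002435532890032495)])
red [ 0.4416 -0.0599  0.2443] [[ 0.4315 -0.077   0.223 ]
 [ 0.448  -0.0474  0.2545]]
red [ 0.4413 -0.062   0.2471] [[ 0.4312 -0.0757  0.2247]
 [ 0.4484 -0.0482  0.2547]]
red tri (array([ 0.4393, -0.0623,  0.2363]), [np.float64(1.7475489309489266e-05), np.float64(1.7475489309461755e-05)]) shaker frame [-0.0979 -0.1272  0.2363] angle 2.1264126938444012 0.1274356252546076
top green [375.1788 195.6689] 151 [ 0.7538 -0.1501  0.06  ]
```

```bash
python3 - <<'E'
from h import *
np.set_printoptions(precision=4,suppress=True)
D=down(np.radians(-121.3)); c=[.4934,-.3876]
m.move_ptp([*c,.18],D); m.set_gripper(1.0); m.move_l([*c,.093],max_speed=.12)
print('pre',m.current_force())
m.set_gripper(0.0,effort=60); print('w',m.current_grip_width(),m.current_force(),m.current_ft_torque())
m.move_l([*c,.30],max_speed=.15)
print(m.current_force(),m.current_ft_torque(),m.current_ee_pos(),m.current_grip_width(),m.current_time())
np.save('pics/wh_cal.npy',m.get_calibration('wrist'),allow_pickle=True); im,d=save('wrist','wh.png'); cal=m.get_calibration('wrist')
for cc,s,_ in blobs(np.ascontiguousarray(im[:,:,::-1]),(45,120,60),(75,255,255),6): print('green',cc,s[4],atz(cal,*cc,.30-.093+.054))
E
```

```text
pre [-0.0412  0.1698 -0.1833]
w 0.20142888043627097 [-0.2517  1.199   1.5729] [ 0.1325 -0.1331 -0.0027]
[-0.2059  0.1116 -3.6419] [-0.035  -0.0062 -0.0538] [ 0.4932 -0.3874  0.299 ] 0.19893750904255939 10.6667
green [13.0239 93.7232] 878 [ 0.6444 -0.3128  0.261 ]
green [318.9185 128.7011] 184 [ 0.5549 -0.4258  0.261 ]
green [ 12.1  375.95] 40 [ 0.5313 -0.1974  0.261 ]
```

View pics/wh.png

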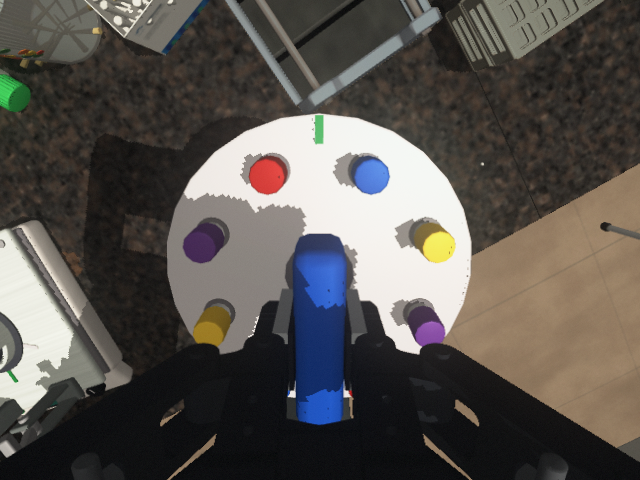

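The carousel is in hand and upright, with its green tick at (319,129) straight above the bar, so it sits aligned and centred in the gripper. I'll carry it behind the lever to above the collar and check it there before lowering.

```bash
python3 - <<'E'
from h import *
np.set_printoptions(precision=4,suppress=True)
D=down(np.radians(-40)); c=[.5578,.046]
m.move_ptp([.59,-.22,.30],down(np.radians(-80)))
m.move_ptp([.60,-.06,.29],down(np.radians(-50)))
m.move_ptp([*c,.235],D)
m.dwell(.3)
print(m.current_force(),m.current_ft_torque(),m.current_ee_pos(),m.current_time())
np.save('pics/wi_cal.npy',m.get_calibration('wrist'),allow_pickle=True); im,d=save('wrist','wi.png'); cal=m.get_calibration('wrist')
for cc,s,_ in blobs(np.ascontiguousarray(im[:,:,::-1]),(45,120,60),(75,255,255),6):
    p=atz(cal,*cc,.235-.093+.054);q=p[:2]-c;print('green',cc,s[4],p,np.hypot(*q),np.degrees(np.arctan2(q[1],q[0])))
save('scene','sc1.png')
I=cv2.imread('pics/sc1.png')[180:360,180:420];cv2.imwrite('pics/sc1c.png',cv2.resize(I,None,fx=3,fy=3,interpolation=cv2.INTER_CUBIC))
E
```

```text
[-0.6565  0.2259 -4.8402] [-0.0071 -0.0743  0.0252] [0.5582 0.0452 0.2352] 13.0667
green [318.76   128.6114] 175 [0.6045 0.0997 0.196 ] 0.07110914510395416 49.000288190036535
green [171.8  209.96] 25 [0.5236 0.1172 0.196 ] 0.07903760478385449 115.6741343359688
green [600.8964 222.747 ] 1004 [ 0.6862 -0.0281  0.196 ] 0.14822069595158965 -29.99428659262454
```

View pics/sc1c.png

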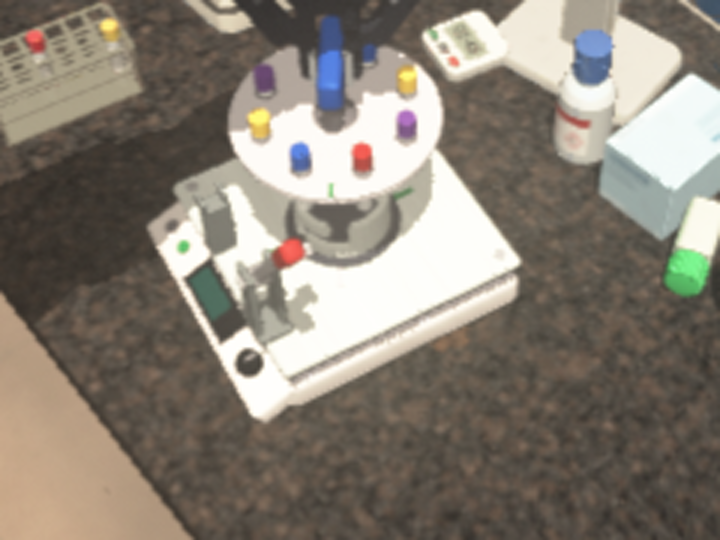

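The carousel hangs above the collar and clears the lever's red tip at (290,252) in the crop. Now I'll lower it while watching the force.

```bash
python3 - <<'E'
from h import *
np.set_printoptions(precision=3,suppress=True)
c=[.5578,.046]
m.move_l([*c,.206],max_speed=.1); f0=m.current_force(); print(f0)
for z in np.arange(.201,.1639,-.0045):
    m.move_l([*c,z],max_speed=.04); f=m.current_force()-f0; p=m.current_ee_pos(); print(round(z,4),p,f,m.current_ft_torque())
    if abs(f[2])>15 or np.hypot(*f[:2])>15: print('stop');break
print(m.current_time())
E
```

```text
[-0.828 -0.216 -4.029]
0.201 [0.558 0.046 0.201] [1.465 0.012 0.619] [ 0.007  0.046 -0.014]
0.1965 [0.558 0.046 0.196] [-0.702  0.209 -0.792] [ 0.045 -0.016 -0.074]
0.192 [0.558 0.046 0.192] [ 1.742  0.438 -0.161] [ 0.067  0.02  -0.008]
0.1875 [0.558 0.046 0.187] [-0.115  0.417 -0.271] [-0.004 -0.021  0.032]
0.183 [0.558 0.046 0.183] [ 1.872  0.684 -0.895] [-0.005 -0.088 -0.032]
0.1785 [0.558 0.046 0.178] [ 1.059  0.898 -0.583] [-0.012 -0.054 -0.027]
0.174 [0.558 0.046 0.174] [ 1.277  0.585 -0.19 ] [ 0.069 -0.048 -0.031]
0.1695 [0.558 0.046 0.169] [ 0.565  0.144 -0.616] [ 0.021 -0.073 -0.022]
0.165 [0.558 0.046 0.165] [ 1.069  0.049 -0.052] [ 0.009 -0.085  0.029]
15.95
```

```bash
python3 - <<'E'
from h import *
np.set_printoptions(precision=3,suppress=True)
c=[.5578,.046]; f0=m.current_force(); zl=None
for z in np.arange(.1635,.1579,-.001):
    m.move_l([*c,z],max_speed=.04); f=m.current_force()-f0; print(round(z,4),f)
    if f[2]>5: zl=z;break
print('ledge TCP',zl,m.current_ee_pos())
if zl:
    zt=zl+.002; m.move_l([*c,zt],max_speed=.04)
    for a in range(-46,-101,-6):
        m.move_l([*c,zt],down(np.radians(a)),max_speed=.05); f=m.current_force()-f0; t=m.current_ft_torque(); print(a,f,t)
        if np.hypot(*f[:2])>15 or abs(f[2])>20 or abs(t[2])>1.5: print('stop');break
print(m.current_ee_pos(),m.current_time())
E
```

```text
0.1635 [-0.379  0.251  0.207]
0.1625 [-0.244 -0.001 -0.509]
0.1615 [-1.57  -0.055  6.244]
ledge TCP 0.1615 [0.558 0.046 0.162]
-46 [ 0.021 -0.494 -0.181] [ 0.058 -0.031  0.059]
-52 [ 0.367 -0.583  0.395] [-0.032 -0.023  0.023]
-58 [ 0.753 -0.182  0.155] [ 0.005 -0.048  0.022]
-64 [ 0.415  0.289 -0.029] [ 0.002 -0.015  0.017]
-70 [-0.645 -0.253  0.306] [0.018 0.017 0.04 ]
-76 [-0.016 -0.374 -0.181] [ 0.006 -0.021 -0.015]
-82 [-0.316  0.353  0.889] [-0.015 -0.004 -0.012]
-88 [-0.338 -0.24   0.332] [-0.009  0.009  0.051]
-94 [ 0.522  0.383 -0.236] [ 0.027 -0.033  0.014]
-100 [ 0.235 -0.083  0.137] [ 0.039 -0.007 -0.045]
[0.558 0.046 0.163] 19.5333
```

The ledge was felt where expected (TCP 0.162) and the twist met no resistance. Now I'll drop it into the notches.

```bash
python3 - <<'E'
from h import *
np.set_printoptions(precision=3,suppress=True)
c=[.5578,.046]; f0=m.current_force(); home=False
for a in (-100,-101.5,-98.5):
    m.move_l([*c,.1635],down(np.radians(a)),max_speed=.03)
    for z in np.arange(.1625,.1539,-.001):
        m.move_l([*c,z],max_speed=.04); f=m.current_force()-f0; print(a,round(z,4),f,m.current_ft_torque()[2])
        if f[2]>6: break
    if z<.157: home=True;break
print(home,m.current_ee_pos(),m.current_time())
if home:
    m.set_gripper(.5); m.dwell(.3); print('released',m.current_force(),m.current_grip_width())
    np.save('pics/wr_cal.npy',m.get_calibration('wrist'),allow_pickle=True); save('wrist','wr.png')
    cal=m.get_calibration('wrist');im=cv2.imread('pics/wr.png')
    for cc,s,_ in blobs(im,(45,120,60),(75,255,255),6):
        p=atz(cal,*cc,.116);q=p[:2]-c;print('green',cc,s[4],p,np.hypot(*q),np.degrees(np.arctan2(q[1],q[0])))
    xs,ys,X=cloud(cal,np.load('pics/wr.npy'));r=np.hypot(X[:,0]-c[0],X[:,1]-c[1])
    k=(r<.075)&(abs(X[:,2]-.12)<.012);print('disc z',np.percentile(X[k][:,2],[10,50,90]))
E
```

```text
-100 0.1625 [-0.355  0.009 -0.455] 0.03587750641235471
-100 0.1615 [ 0.063  0.717 -0.669] -0.008973189651761101
-100 0.1605 [-1.159  0.554 -0.443] -0.008425578651921478
-100 0.1595 [-0.475  0.074 -0.842] 0.009673172115096388
-100 0.1585 [-0.592  0.321 -0.092] -0.042071182844182
-100 0.1575 [ 0.159 -0.108  0.312] 0.015321838396515595
-100 0.1565 [-0.681  1.404 -0.055] 0.04051797427360911
-100 0.1555 [-1.615 -0.597 -0.413] 0.023463457663380483
-100 0.1545 [-3.063  0.903  9.269] -0.10011197241803801
True [0.558 0.046 0.155] 22.0333
released [-0.099  0.5    0.365] 0.497221981681044
green [318.005 128.853] 191 [0.629 0.033 0.116] 0.07228988130104767 -10.366955634465747
disc z [0.116 0.117 0.118]
```

The carousel is home: disc top at 0.117 (expected 0.116) and tick at -10.4° (target -10°). Next I'll grip the lever and swing it along its arc.

```bash
python3 - <<'E'
from h import *
np.set_printoptions(precision=3,suppress=True)
c=np.array([.5578,.046,0]);y=np.radians(-10);S=np.array([[np.cos(y),-np.sin(y),0],[np.sin(y),np.cos(y),0],[0,0,1]])
cal=np.load('pics/ws0_cal.npy',allow_pickle=True).item();xs,ys,X=cloud(cal,np.load('pics/ws0.npy'));L=(X-c)@S
for b in np.arange(-.09,.1,.015):
    k=(abs(L[:,0]+.098)<.035)&(abs(L[:,1]-b)<.0075)&(L[:,2]<.2);print(round(b,3),L[k][:,2].max().round(3) if k.any() else None,end='; ')
k=(abs(L[:,0]+.098)<.035)&(abs(L[:,1]-.066)<.018)&(L[:,2]<.2); assert L[k][:,2].max()<.095
D=down(y)
P=lambda t,dz=0,r=.126: c+S@np.array([-.098,-.06+r*np.cos(t),.128+r*np.sin(t)-.019+dz])
m.move_l([*c[:2],.30],max_speed=.15)
m.move_ptp(P(2.126,.09),D); m.move_l(P(2.126,.05),max_speed=.1); m.move_l(P(2.126),max_speed=.1)
print('\n',m.current_force(),m.current_time())
m.set_gripper(0.,effort=25); print('w',m.current_grip_width(),m.current_force(),m.current_ft_torque(),m.current_time())
E
```

```text
-0.09 0.199; -0.075 0.188; -0.06 0.151; -0.045 0.142; -0.03 0.063; -0.015 0.063; 0.0 0.064; 0.015 0.132; 0.03 0.132; 0.045 0.064; 0.06 0.063; 0.075 0.064; 0.09 0.065; 
 [-0.41  -0.409 -0.142] 26.6583
w 0.18266351868769568 [-1.187 -1.28   6.075] [-0.135  0.302  0.064] 27.0083
```

```bash
python3 - <<'E'
from h import *
np.set_printoptions(precision=2,suppress=True)
c=np.array([.5578,.046,0]);y=np.radians(-10);S=np.array([[np.cos(y),-np.sin(y),0],[np.sin(y),np.cos(y),0],[0,0,1]])
P=lambda t,dz=0,r=.126: c+S@np.array([-.098,-.06+r*np.cos(t),.128+r*np.sin(t)-.019+dz])
for t in np.linspace(2.126,0,13)[1:]:
    m.move_l(P(t),max_speed=.1); f=m.current_force(); print(round(t,2),f,m.current_ft_torque(),round(m.current_grip_width(),3))
    if np.linalg.norm(f)>35: print('stop');break
print(m.current_ee_pos(),P(0),m.current_time())
save('scene','sc2.png')
I=cv2.imread('pics/sc2.png')[180:360,180:420];cv2.imwrite('pics/sc2c.png',cv2.resize(I,None,fx=3,fy=3,interpolation=cv2.INTER_CUBIC))
E
```

```text
1.95 [-0.4   0.79  6.01] [ 0.41  0.17 -0.03] 0.184
1.77 [1.12 1.35 4.05] [ 0.46 -0.12 -0.05] 0.18
1.59 [2.47 1.57 2.58] [ 0.29 -0.31 -0.01] 0.182
1.42 [3.19 1.45 0.43] [ 0.3  -0.5   0.05] 0.183
1.24 [ 3.9   1.28 -0.83] [ 0.36 -0.66  0.03] 0.19
1.06 [ 4.23  1.79 -0.95] [ 0.48 -0.76 -0.04] 0.181
0.89 [ 5.5   2.55 -0.32] [ 0.49 -0.73  0.03] 0.179
0.71 [3.75 2.12 1.05] [ 0.38 -0.59 -0.  ] 0.183
0.53 [ 3.83  3.23 -0.13] [ 0.46 -0.6   0.04] 0.183
0.35 [ 3.27  3.91 -0.36] [ 0.54 -0.63  0.  ] 0.182
0.18 [ 4.42  4.51 -0.95] [ 0.57 -0.62  0.01] 0.184
0.0 [ 5.86  3.23 -1.62] [ 0.58 -0.79 -0.  ] 0.185
[0.47 0.13 0.11] [0.47 0.13 0.11] 31.5083
```

View pics/sc2c.png

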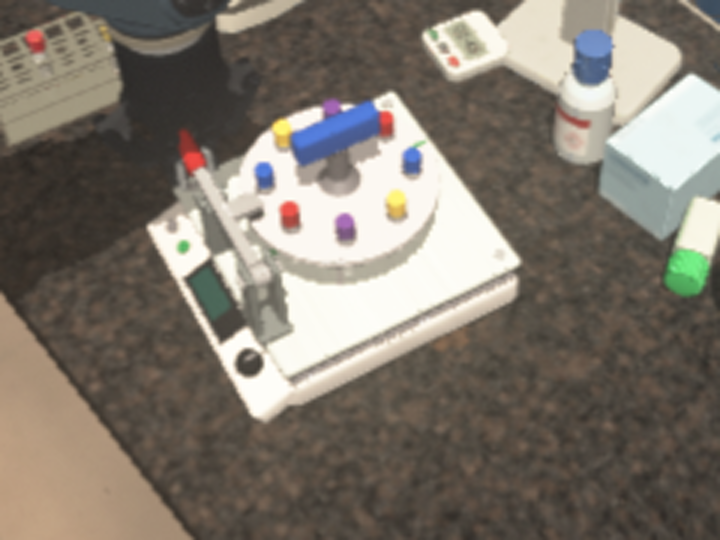

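The lever lies level across the rim, with its red grip at about (195,155) in the crop and the nose on the disc. I'll press it slightly into the keeper, release, retreat and verify.

```bash
python3 - <<'E'
from h import *
np.set_printoptions(precision=4,suppress=True)
c=np.array([.5578,.046,0]);y=np.radians(-10);S=np.array([[np.cos(y),-np.sin(y),0],[np.sin(y),np.cos(y),0],[0,0,1]])
P=lambda t,dz=0,r=.126: c+S@np.array([-.098,-.06+r*np.cos(t),.128+r*np.sin(t)-.019+dz])
for dz in (-.001,-.002,-.003,-.004):
    m.move_l(P(0,dz),max_speed=.03); f=m.current_force(); print(dz,f)
    if f[2]>8: break
m.set_gripper(.45); print(m.current_force()); m.move_l(P(0,.10),max_speed=.1)
# view from above, camera over the shaker
D=down(np.radians(-100)); m.move_ptp(c+S@np.array([-.06,0.0,.40]),D); m.dwell(.3)
cal=m.get_calibration('wrist');im,d=save('wrist','wf.png');im=cv2.imread('pics/wf.png')
xs,ys,X=cloud(cal,d);L=(X-c)@S
hsv=cv2.cvtColor(im,cv2.COLOR_BGR2HSV)[ys,xs]
red=((hsv[:,0]<7)|(hsv[:,0]>173))&(hsv[:,1]>150)&(abs(L[:,0]+.098)<.02)&(abs(L[:,1]-.066)<.04)
print('red n',red.sum(),np.median(L[red],0),np.percentile(L[red],[3,97],axis=0))
t=red&(L[:,2]>.13);print('slope',np.polyfit(L[t][:,1],L[t][:,2],1),'top z',np.median(L[t][:,2]),'expect .136')
arm=(abs(L[:,0]+.098)<.006)&(L[:,1]>-.03)&(L[:,1]<.085)&(L[:,2]>.115);print('arm slope',np.polyfit(L[arm][:,1],L[arm][:,2],1),arm.sum())
bl=(hsv[:,0]>100)&(hsv[:,0]<125)&(hsv[:,1]>150)&(L[:,2]>.17)&(np.hypot(L[:,0],L[:,1])<.05)
rr=cv2.minAreaRect(L[bl][:,:2].astype(np.float32));print('bar (shaker frame)',rr,np.median(L[bl][:,2]),'expect top .186')
k=(np.hypot(L[:,0],L[:,1])<.078)&(abs(L[:,2]-.116)<.006);A=np.c_[L[k][:,:2],np.ones(k.sum())];print('disc plane',np.linalg.lstsq(A,L[k][:,2],rcond=None)[0])
for b in blobs(im,(45,120,60),(75,255,255),6):
    p=(atz(cal,*b[0],.116)-c)@S; print('green',b[0],b[1][4],p,np.degrees(np.arctan2(p[1],p[0])))
print(m.current_force(),m.current_time())
for n in ('tube_rack_3','alcohol'):
    m.grab_frame('top');print(n,[(np.round(x['at'],3).tolist(),round(x['confidence'],2)) for x in m.look_for('top',n)[:1]])
E
```

```text
-0.001 [ 4.441   5.558  -0.5179]
-0.002 [4.7562 5.3911 1.6048]
-0.003 [4.1857 4.2521 0.6514]
-0.004 [3.5866 5.4027 1.9184]
[0.6374 0.3352 0.6014]
red n 472 [-0.0959  0.0654  0.1426] [[-0.1037  0.048   0.1389]
 [-0.0896  0.0832  0.1448]]
slope [0.0561 0.1387] top z 0.1425750189014278 expect .136
arm slope [0.0899 0.136 ] 1033
bar (shaker frame) ((-0.00020581111311912537, -0.0005446374416351318), (0.015080208890140057, 0.06926022469997406), 89.96351623535156) 0.18626491993401884 expect top .186
disc plane [-0.0015  0.0007  0.1166]
green [318.6296  66.    ] 27 [ 0.0721 -0.0001  0.116 ] -0.10389973459775889
[0.6966 0.0453 0.1085] 35.7333
tube_rack_3 [([0.469, 0.373, 0.064], 0.8)]
alcohol [([0.788, 0.016, 0.088], 0.95)]
```

View pics/wf.png

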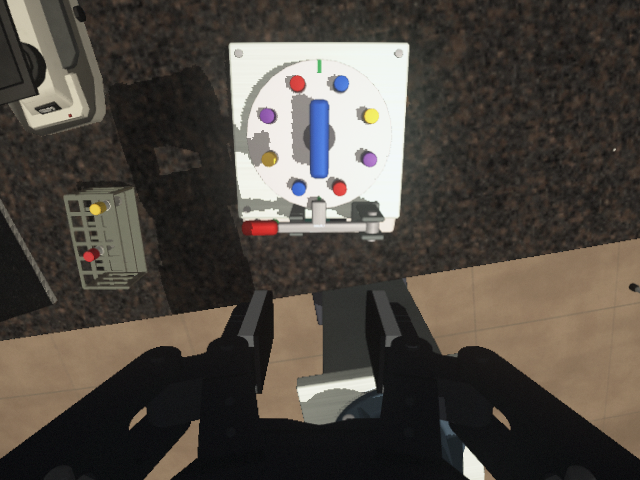

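The carousel is home and level, but the lever still stands about 0.05 rad high: red top at 0.1426 against 0.136. I'll press it down from above with shut fingers until it seats.

```bash
python3 - <<'E'
from h import *
np.set_printoptions(precision=4,suppress=True)
c=np.array([.5578,.046,0]);y=np.radians(-10);S=np.array([[np.cos(y),-np.sin(y),0],[np.sin(y),np.cos(y),0],[0,0,1]])
P=lambda z:c+S@np.array([-.098,.068,z])
m.set_gripper(0.,effort=25); D=down(np.radians(-10)); m.move_ptp(P(.20),D); m.move_l(P(.147),max_speed=.1); f0=m.current_force()
for z in np.arange(.144,.1309,-.001):
    m.move_l(P(z),max_speed=.04); f=m.current_force()-f0; print(round(z,4),f,m.current_ee_pos()[2])
    if f[2]>14: break
m.move_l(P(.22),max_speed=.15)
D=down(np.radians(-100)); m.move_ptp(c+S@np.array([-.06,0.0,.40]),D); m.dwell(.3)
cal=m.get_calibration('wrist');im,d=save('wrist','wg.png');im=cv2.imread('pics/wg.png')
xs,ys,X=cloud(cal,d);L=(X-c)@S
hsv=cv2.cvtColor(im,cv2.COLOR_BGR2HSV)[ys,xs]
red=((hsv[:,0]<7)|(hsv[:,0]>173))&(hsv[:,1]>150)&(abs(L[:,0]+.098)<.02)&(abs(L[:,1]-.066)<.04)
t=red&(L[:,2]>.13);print('slope',np.polyfit(L[t][:,1],L[t][:,2],1),'top z',np.median(L[t][:,2]),'expect .136')
bl=(hsv[:,0]>100)&(hsv[:,0]<125)&(hsv[:,1]>150)&(L[:,2]>.17)&(np.hypot(L[:,0],L[:,1])<.05)
print('bar',cv2.minAreaRect(L[bl][:,:2].astype(np.float32)),np.median(L[bl][:,2]))
k=(np.hypot(L[:,0],L[:,1])<.078)&(abs(L[:,2]-.116)<.006);A=np.c_[L[k][:,:2],np.ones(k.sum())];print('disc plane',np.linalg.lstsq(A,L[k][:,2],rcond=None)[0])
print(m.current_force(),m.current_time())
E
```

```text
0.144 [-0.8661 -0.1119 -0.1226] 0.14423873850408725
0.143 [ 0.075  -0.4514  0.9598] 0.14310071821939668
0.142 [-0.6896 -0.1848  0.7426] 0.14195210226666669
0.141 [-0.2598  0.3058  0.2079] 0.14089088499405453
0.14 [0.1856 1.1986 0.5391] 0.13991656628020352
0.139 [-0.6883 -0.0032  0.3781] 0.13891762077865513
0.138 [-0.5344 -0.5174 -0.0484] 0.13793869660729072
0.137 [-0.349   0.302   0.5361] 0.1369043940451972
0.136 [-0.0476  0.6121  0.6663] 0.13603410240192076
0.135 [-5.2925 -0.32   12.2783] 0.1357355823686619
0.134 [-7.0331 -1.7786 22.8139] 0.13550403359078286
slope [0.0065 0.1353] top z 0.13585603615504535 expect .136
bar ((-0.000161685049533844, -0.0007050610147416592), (0.015093373134732246, 0.06909573078155518), 89.64813995361328) 0.1863008093573768
disc plane [-0.0018  0.0006  0.1167]
[ 0.5707 -1.2956 -0.4691] 43.4417
```

The lever now sits on its stop (top at 0.1359, slope 0.006 rad) and everything is within limits, so I'll hand the job in.

```bash
python3 -c "
from h import *
m.sign_off(); print(m.current_time())"
```

```text
the job is handed in; nothing more can be done
the job is handed in; nothing more can be done
```

The carousel is locked on the shaker with the clamp lever shut over its rim, and I handed the job in shortly after 43.4 s of the 69 s. No verdict is reported, so the figures below are my own last measurements.

**What I did**
- I gripped the carousel by its blue handle, carried it behind the lever and lowered it into the entry slots. The ledge was felt at the expected height.
- I twisted it 60° clockwise without resistance and lowered it into the notches.
- I swung the lever shut along its arc.

**Last checks**

| Check | Measured | Limit or expected |
|---|---|---|
| Handle offset from collar axis | about 0.7 mm | 8 mm |
| Handle top height | 186.3 mm | 186 mm |
| Disc tilt | about 0.002 rad | 0.05 rad |
| Bar angle to locked position | 0.4° (0.006 rad) | 0.12 rad |
| Lever slope | about 0.006 rad | 0.06 rad |
| Lever grip top height | 135.9 mm | 136 mm |

- **Rack and bottle:** the detector placed them where they were at the start, within its accuracy (rack within 1 mm, bottle within 6 mm). I took that reading before the final press on the lever and did not repeat it.
- **Robot clear:** the arm was well clear of everything at hand-in.

**One check failed on the way:** after the gripped swing, the lever still stood about 0.05 rad high, too close to the limit. I pressed it down from above with shut fingers until it met its stop (about 23 N), and measured again.

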